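# Open the red screw press

### The arm

A 6-joint arm with a two-finger parallel gripper is mounted at the origin on a cart in front of the work surface, level with it; the furniture and walls round the work are solid. World frame = base frame: x ahead of the robot, y to its left, z up, the work surface at z = 0. Lengths are in m, angles in degrees, forces in N, time in s.
With the tool pointing down it reaches from about 0.3 to 0.875 m from the base axis. Payload 6.4 kg.
Tool frame: the origin (TCP) lies at the very end of the fingers, on their centre line; the grasp point (between the pads) lies 19 mm behind it; z points along the fingers, y is the line along which they close (so a half turn about z gives the same grasp; the last joint's range is limited). The gripper opens to 85 mm and grips with 20 to 120 N. Pads are 22 mm wide; open, the fingers measure 114 mm over their backs; the gripper's body (76 mm by 85 mm) begins 54 mm behind the grasp point. The pads swing forward as they close: fully open they stand 13 mm farther back than shut.
Start: joints at [54.414, 10.359, 92.074, -0, 77.567, -11.82], TCP at [0.232, 0.526, 0.231] pointing down, gripper open.
Joint ranges: [-171.53, 171.53], [-51.25, 118.39], [17.06, 147.69], [-65.23, 245.23], [0, 150.52], [-178.68, 178.68]. Speed limits (degrees/s): [147.25, 147.25, 172.46, 180, 180, 180].

### API

Orientations are given as a 3x3 rotation matrix whose columns are the frame's x, y, z axes.
In Python, from cell import * gives the robot as it stands. Calls block until the motion is done:
- move_ptp(position, orientation): joint-space move of the TCP to a pose.
- move_straight(position, attitude=None, rate=0.15, contact_N=None): straight line of the TCP; attitude=None keeps the orientation; rate is the mean speed in m/s. With contact_N (N) it stops when the force on the tool has changed by that much, and returns True; else False.
- movej(angles): joint-space move.
- move_gripper(opening, grasp_force=None): opening from 0.0 (shut) to 1.0 (fully open); grasp_force is the grip in N (None keeps the last); returns when the fingers have stopped.
- sleep(seconds).
- solve_ik(position, orientation): joint angles nearest the present ones, or None.
- observe(): the state.
- read_camera(name): name is "scene" or "top" or "wrist"; returns the picture (480x640x3 uint8, red, green, blue); there is no depth.
- camera_model(name): a dict with "vfov" (degrees; the focal length in pixels is half the picture's height over the tangent of half this angle, whatever the lens; pixels are square), "cx", "cy" (the principal point, pixels), "rvec" (rotation vector, rad) and "tvec" (3), from world to camera coordinates, as OpenCV has them; the wrist camera has in their place "T_tool_cam" (4x4, takes a point from camera to tool coordinates, whose origin is the TCP and whose axes are the flange's). Camera axes: x right, y down, z forward; pixel columns grow to the right and rows downward; lengths in m; the calibration is good to about 2 mm. A picture is of the moment at which its call begins: read the wrist's pose just before it. camera_model takes no time and is no camera call.
A pose or a line that the arm cannot do raises PlanningError and nothing moves.
- finish_job(): hands the job in; it is judged then, once.
The state is a dict: "t": time; "joint_pos": joint angles; "joint_vel": joint speeds; "tau": joint torques, N m; "tool_pos": TCP position; "orientation": TCP orientation; "contact_force": force on the tool from outside, world axes, zero at the start; "ft_torque": the same for the moment, N m; "opening": opening from 0.0 (shut) to 1.0 (fully open); "gripper_force": force on a finger pad.
Only numpy, scipy, OpenCV 4.12 (cv2) and the standard library are available. Lean on these libraries where they do the work, as an engineer would, in place of code of your own. Each camera call takes 0.05 s, during which the arm holds its last target. There are 200 camera calls.

### The job

The print is done: open the screw press with the red handwheel all the way, by turning its wheel anticlockwise (seen from above) to its stop and following the wheel as it climbs, so that the lino block under its plate comes free. Then let go of the wheel. Leave the block lying where it is, and do not turn the wheel of the blue press.

Things in the scene. Friction and masses are not known exactly. Their poses are not given: they have to be found in the camera images.
- red_wheel (a joint): Angle (rad) of the red handwheel: 0 = screwed down, grows anticlockwise seen from above, 1.25 = its stop, fully open; starts at 0 to 0.12. The steep thread lifts wheel, screw and pressing plate by 12 mm per radian (15 mm in all). It turns stiffly (about 0.1 Nm) and stays where it is left.
- red_rim (a point): Centre of the red handwheel at mid-height of its rim (0.148 m above the table when shut, 0.163 m open). Round red disc 54 mm across, 16 mm high, white mark on top (along this point's x); the top of its press. Grip any two opposite sides of the rim from above. Below it: 28 mm collar, 18 mm screw, red crossbeam 36 x 164 mm, all but collar and screw under 0.111 m.
- blue_wheel (a joint): Angle (rad) of the other press's blue handwheel, which must be left alone: same meaning, starts at 0 to 0.12. That press is the same size, with blue wheel and beam, and stands at least 0.26 m from the red one, axis to axis, to its left or right.
- green_block: Mounted lino block with a dark green carved face and wooden edges, 60 x 75 x 21 mm, lying on the base of the red press (15 mm high) under its pressing plate. Origin at the centre of its underside. It stays there.

How it is judged:
By the outcome, as a careful person would: the job done as asked, in the order asked, and still so for the second after the job is handed in, with the robot touching nothing.
It also fails if it takes over 32 s, if anything falls off the work surface, if the arm or the gripper's body presses on something with over 40 N, if the wrist force passes 120 N, or if a joint passes its speed limit or range.

## Working session

There is one attempt and no reset: what is moved stays moved. The work goes in short steps, each a Python script; the robot and the scene stay as the last script left them, time stands still between calls to the robot, and variables do not carry over. Pictures are saved under pics/ and viewed, at most 10 in all, crops included, and the job is handed in when it is done.

```bash
mkdir -p pics
python3 - <<'E'
from cell import *
import cv2
for n in("top","scene"):
    cv2.imwrite(f"pics/{n}0.png",read_camera(n)[:,:,::-1]); print(n,camera_model(n))
print(observe()["t"])
E
```

```text
top {'vfov': 44.45431560300823, 'cx': 317.84193719213806, 'cy': 233.84343252519568, 'rvec': array([ 2.08789722, -2.11797817,  0.23104147]), 'tvec': array([-0.11066896,  0.58825798,  1.21379139])}
scene {'vfov': 56.779836941062186, 'cx': 316.0430259345622, 'cy': 240.9419050256176, 'rvec': array([ 2.09244054, -0.76521627,  0.38264658]), 'tvec': array([-0.5037534 ,  0.23930919,  0.84477216])}
0.1
```

View pics/top0.png

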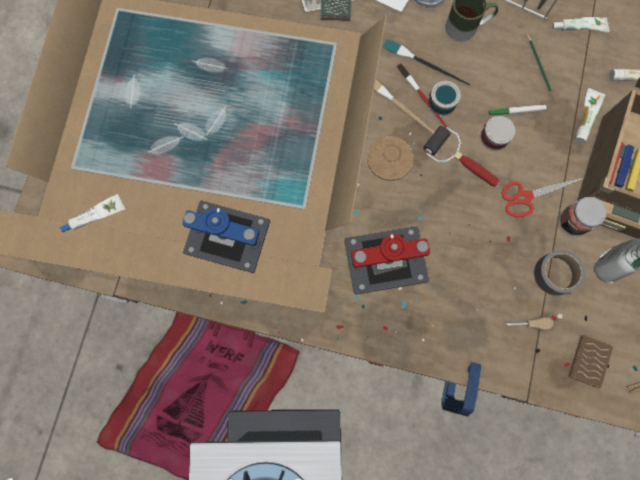

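View pics/scene0.png

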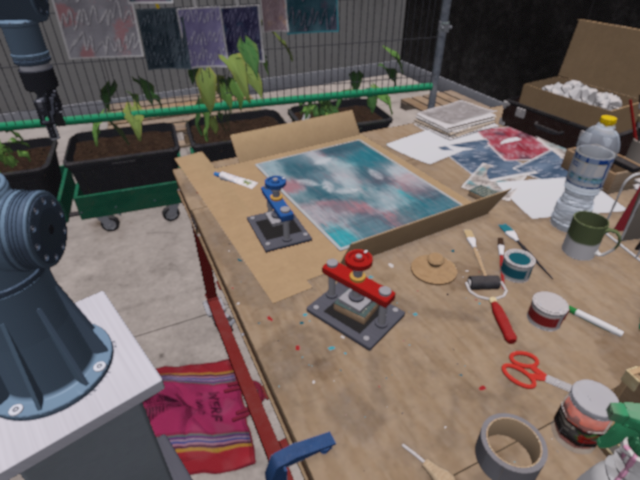

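Top view: red wheel near (394,247), with its beam running roughly left to right. The blue press is near (218,222). In the scene view the red wheel is near (358,262) and the blue wheel near (276,183). I'll enlarge both views of the red press.

Run:
```python
import cv2,numpy as np
t=cv2.imread("pics/top0.png")[215:295,340:440];s=cv2.imread("pics/scene0.png")[235:315,308:408]
r=lambda a:cv2.resize(a,None,fx=4,fy=4,interpolation=cv2.INTER_CUBIC)
cv2.imwrite("pics/c.png",np.hstack([r(t),r(s)]))
```

```text
(no output)
```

View pics/c.png

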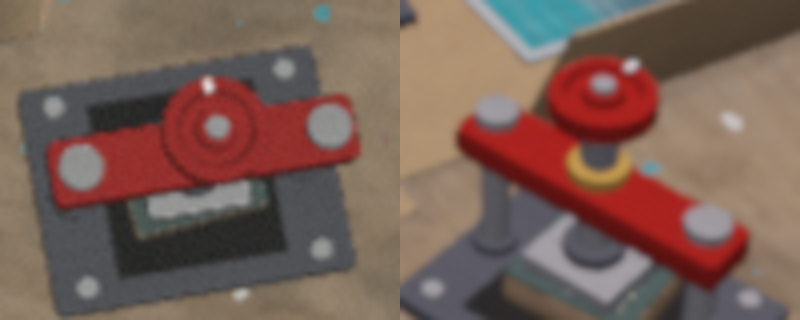

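The red disc's centre in the top view is about (392.4,247.1), with its hub at about (394,246.6). The mark points up, and the hub in the scene view is at about (358.6,255.8). I'll localise it, move above it and check with the wrist camera.

```bash
cat > h.py <<'E'
from cell import *
import cv2,numpy as np
from scipy.spatial.transform import Rotation as Ro
def K(m):
    f=240/np.tan(np.radians(m["vfov"]/2)); return np.array([[f,0,m["cx"]],[0,f,m["cy"]],[0,0,1]])
def cam(n,o=None):
    m=camera_model(n)
    if "rvec" in m:
        R=cv2.Rodrigues(np.array(m["rvec"]))[0].T; return K(m),R,-R@np.array(m["tvec"])
    T=np.array(m["T_tool_cam"]);Rt=np.array(o["orientation"])
    return K(m),Rt@T[:3,:3],Rt@T[:3,3]+np.array(o["tool_pos"])
def ray(c,p):
    d=c[1]@np.linalg.solve(c[0],[p[0],p[1],1]); return c[2],d/np.linalg.norm(d)
def plane(c,p,z):
    o,d=ray(c,p); return o+d*(z-o[2])/d[2]
def tri(a,b):
    A=np.zeros((3,3));v=np.zeros(3)
    for o,d in(a,b):
        P=np.eye(3)-np.outer(d,d);A+=P;v+=P@o
    x=np.linalg.solve(A,v); return x,[np.linalg.norm((np.eye(3)-np.outer(d,d))@(x-o)) for o,d in(a,b)]
def Rd(yaw): # tool down, tool y at given yaw (deg)
    a=np.radians(yaw);y=np.array([np.cos(a),np.sin(a),0]);z=np.array([0,0,-1.]);return np.c_[np.cross(y,z),y,z]
E
python3 - <<'E'
from h import *
t,s=cam("top"),cam("scene")
c=lambda x,y,x0,y0:(x0+(x+.5)/4-.5,y0+(y+.5)/4-.5)
C=plane(t,c(210,129,340,215),.150);print("disc",C)
print("hub",tri(ray(t,c(217,127,340,215)),ray(s,c(203,84,308,235))))
b=plane(t,c(330,125,340,215),.113)-plane(t,c(81,167,340,215),.113);print("beam yaw",np.degrees(np.arctan2(b[1],b[0])))
m=plane(t,c(208,84,340,215),.156)-C;print("mark yaw",np.degrees(np.arctan2(m[1],m[0])))
o=observe();print("tool y yaw",np.degrees(np.arctan2(o["orientation"][1][1],o["orientation"][0][1])))
for yaw in range(-180,180,30):
    q=solve_ik([C[0],C[1],.25],Rd(yaw));print(yaw,None if q is None else np.round(q,1))
E
```

```text
disc [ 0.5383257  -0.26873095  0.15      ]
hub (array([ 0.53798536, -0.27146049,  0.15725902]), [np.float64(0.00017073396307134992), np.float64(0.00017073396307145348)])
beam yaw -81.13231522050067
mark yaw 2.111741475494396
tool y yaw 66.23602477426628
-180 [-37.8  12.9  86.9  -0.   80.2 142.2]
-150 [-37.8  12.9  86.9  -0.   80.2 112.2]
-120 [-37.8  12.9  86.9  -0.   80.2  82.2]
-90 [-37.8  12.9  86.9  -0.   80.2  52.2]
-60 [-37.8  12.9  86.9  -0.   80.2  22.2]
-30 [-37.8  12.9  86.9  -0.   80.2  -7.8]
0 [-37.8  12.9  86.9  -0.   80.2 -37.8]
30 [-37.8  12.9  86.9  -0.   80.2 -67.8]
60 [-37.8  12.9  86.9  -0.   80.2 -97.8]
90 [ -37.8   12.9   86.9   -0.    80.2 -127.8]
120 [ -37.8   12.9   86.9   -0.    80.2 -157.8]
150 [-37.8  12.9  86.9  -0.   80.2 172.2]
```

Run:
```python
from h import *
move_ptp([.538,-.270,.28],Rd(-70)); sleep(.3)
o=observe();print(o["t"],o["tool_pos"],o["contact_force"],o["ft_torque"])
im=read_camera("wrist");cv2.imwrite("pics/w.png",im[:,:,::-1])
c=cam("wrist",o);p=c[1].T@(np.array([.538,-.270,.156])-c[2]);p=c[0]@p;print(p[:2]/p[2])
```

```text
3.4 [ 0.53812919 -0.26974984  0.27999384] [ 0.49277552 -0.84847348 -0.24851072] [-0.00471968  0.05742628  0.04574127]
[315.12229065 229.08556807]
```

View pics/w.png

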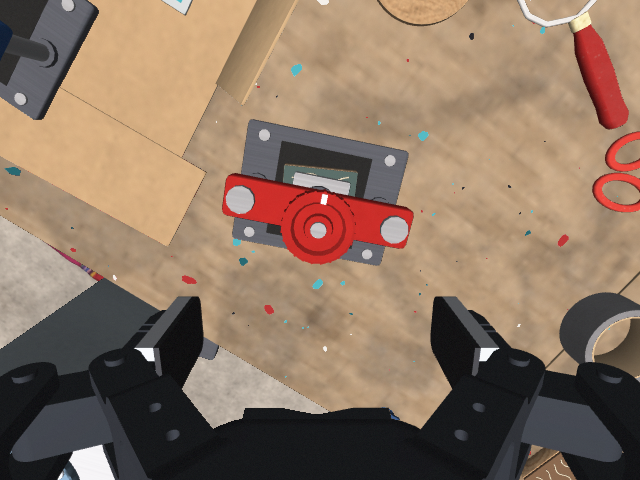

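The wrist view shows the disc centred at about (317.6,228.5), about 2 mm from the prediction. The mark is at (324,200). I'll refine the position, descend and grip.

Run:
```python
from h import *
o=observe();c=cam("wrist",o)
w=plane(c,(317.6,228.5),.153);print(w)
P=(w[:2]*2+np.array([.538,-.2695]))/3
print(P)
move_straight([*P,.165],rate=.1)
hit=move_straight([*P,.126],rate=.06,contact_N=8);print("hit",hit)
move_gripper(0.0,40)
o=observe();print(o["t"],o["tool_pos"],o["opening"],o["gripper_force"],o["contact_force"],o["ft_torque"])
```

```text
[ 0.53824563 -0.27185825  0.153     ]
[ 0.53816376 -0.27107217]
hit False
5.9583 [ 0.53840256 -0.27101291  0.12673988] 0.6190249860866407 41.561123728752136 [-1.00994683  1.16388809  5.34727445] [ 0.27116974  0.20866211 -0.17045367]
```

Gripped and well centred. Now the helical turn, in steps, watching the torque.

Run:
```python
from h import *
o=observe();p0=np.array(o["tool_pos"]);m0=np.array(o["ft_torque"]);yaw=-70
for a in range(6,85,6):
    p=p0+[0,0,.012*np.radians(a)]
    move_straight(p,Rd(yaw+a),rate=.003)
    o=observe();dz=np.array(o["ft_torque"])-m0
    Y=np.degrees(np.arctan2(o["orientation"][1][1],o["orientation"][0][1]))
    print(a,round(o["t"],2),round(Y-yaw,1),"M",np.round(dz,2),"F",np.round(o["contact_force"],1),round(o["opening"],3))
    if abs(dz[2])>.9 or np.linalg.norm(o["contact_force"])>50: print("stop");break
```

```text
6 6.78 6.0 M [0.02 0.03 0.1 ] F [-2.2  1.8  4.5] 0.616
12 7.34 12.0 M [0.1  0.1  0.21] F [-2.   2.3  5.1] 0.622
18 7.91 18.0 M [0.18 0.13 0.17] F [-2.2  2.6  5.1] 0.618
24 8.47 24.0 M [0.22 0.18 0.15] F [-2.7  3.2  4.3] 0.616
30 9.04 30.0 M [0.25 0.1  0.24] F [-3.2  3.1  5.2] 0.615
36 9.61 36.0 M [0.25 0.13 0.18] F [-3.1  3.2  5.3] 0.619
42 10.18 42.0 M [0.23 0.16 0.18] F [-2.6  3.8  5.2] 0.617
48 10.74 48.0 M [0.32 0.14 0.15] F [-2.4  4.   6.3] 0.617
54 11.31 54.0 M [0.33 0.2  0.18] F [-2.4  3.6  4.5] 0.615
60 11.88 60.0 M [0.36 0.2  0.2 ] F [-3.9  3.5  6.8] 0.622
66 12.44 66.0 M [0.32 0.26 0.13] F [-3.3  4.9  6.1] 0.617
72 13.01 71.8 M [ 0.41  0.21 -0.76] F [-2.4  4.   5.7] 0.62
78 13.57 77.9 M [-0.53 -0.3  -1.09] F [-1.3 -2.6 -7.6] 0.62
stop
```

The stop was reached at about 70° and torque rose to about 1.1 Nm. Release, lift and check.

Run:
```python
from h import *
p=np.array(observe()["tool_pos"])
move_gripper(1.0); sleep(.2)
move_straight(p+[0,0,.15],rate=.12); sleep(.3)
o=observe();print(o["t"],o["tool_pos"],o["contact_force"])
im=read_camera("wrist");cv2.imwrite("pics/w2.png",im[:,:,::-1])
cv2.imwrite("pics/s2.png",cv2.resize(read_camera("scene")[235:335,300:420,::-1],None,fx=5,fy=5,interpolation=cv2.INTER_CUBIC))
```

```text
15.9 [ 0.5377552  -0.27110492  0.29150398] [-0.10805463 -0.9147386  -0.01728657]
```

View pics/w2.png

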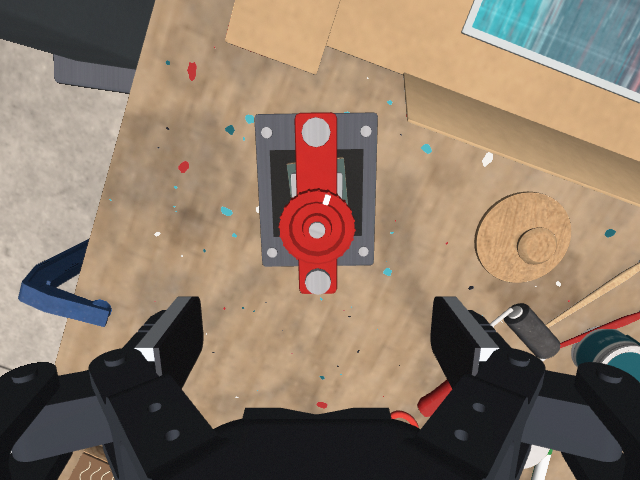

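View pics/s2.png

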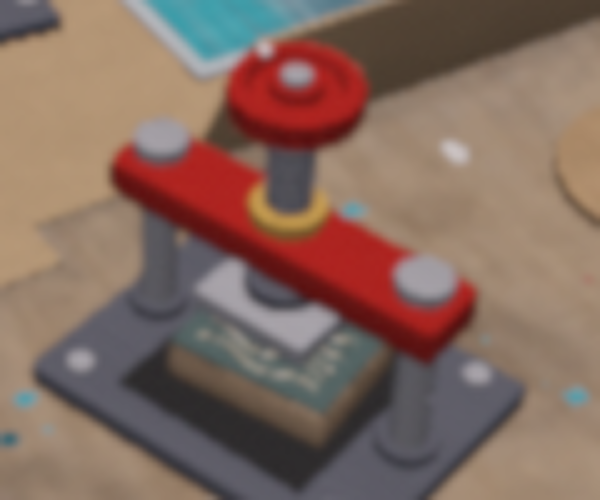

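The wrist view shows the mark at (326,200) against the hub at (317,230), so the wheel turned about 72°. In the scene view the wheel has risen, the plate is clear of the block, and the block lies in place.

```bash
python3 -c "
from cell import *
print(finish_job())"
```

```text
the job is handed in; nothing more can be done
None
```

The red press is open to its stop: the wheel turned about 72°, torque rose sharply at the end, and the plate lifted clear of the lino block. The wheel is released, the block looks undisturbed in its place, the blue press was not touched, and the job was handed in at about 16 s.

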